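Open the plate feeder past its safety catch and draw the bottom plate

ROBOT

A 6-joint arm with a two-finger parallel gripper is mounted at the origin on the work surface. World frame = base frame: x ahead of the robot, y to its left, z up, the work surface at z = 0. Lengths are in mm, angles in rad, forces in N, time in s.
With the tool pointing down it reaches from about 350 to 775 mm from the base axis. Payload 7.3 kg.
Tool frame: the origin (TCP) lies midway between the tips of the shut fingers; the grasp point (between the pads) lies 19 mm behind it; z points along the fingers, y is the direction in which the jaws open and shut (so a half turn about z gives the same grasp; the last joint's range is limited). The gripper opens to 92 mm and grips with 3 to 60 N. Pads are 19 mm wide; open, the fingers measure 130 mm over their backs; the gripper's body (75 mm by 190 mm) begins 47 mm behind the grasp point.
Start: joints at [1.186, 0.342, 1.524, -0, 1.275, -0.146], TCP at [124.166, 510.125, 226.741] pointing down, gripper open.
Joint ranges: [-2.53, 2.53], [-0.77, 2.02], [0.04, 2.7], [-1, 4.14], [0.28, 2.66], [-3.11, 3.11]. Speed limits (rad/s): [2.57, 2.57, 3.14, 3.14, 3.14, 3.14].

INTERFACE

Orientations are given as [roll, pitch, yaw] about the fixed x, y, z axes, in that order (R = Rz(yaw) Ry(pitch) Rx(roll)).
In Python, from plant import sensors, imaging, ticket gives the robot as it stands. The module is installed in compiled form; this text tells all that it offers.
- The arm moves only by the tool arm_command, never from a script. Its argument "increments" is one flat list of numbers, 5 for each row, row after row: the closure, from 0 (fully open) to 1 (shut), then the shift along the tool's x, y, z in mm, then the turn about the tool's z in degrees. In form: [hand, dx, dy, dz, spin, hand, dx, dy, dz, spin, ...]. A call has 1 to 20 rows; each row is the pose to reach, as a shift and turn from the pose commanded when the call began, along the tool's axes at that moment; what a row does not reach only later rows make up. A row lasts 1/8 s, in which the tool goes at most 62.5 mm and 10.7 degrees, less where a joint would pass 70% of its speed; a pose out of reach is approached as far as the arm can. A call with a gripper value outside its range is refused whole. The fingers move at their own pace and stop on an object; the grip force is fixed at half the most. Time passes only in rows, so rows that repeat a pose let the fingers close. It gives the time, the measured TCP pose, the force and the opening at its end, in the units of the state.
- sensors.get_obs(): the state, without advancing time (a new reading comes with each control period).
- imaging.capture(name): name is "side" or "top" or "wrist"; returns the picture (480x640x3 uint8, blue, green, red); there is no depth.
- imaging.calibration(name): a dict with "fx", "fy", "cx", "cy" (pixels), "world_to_cam" (4x4, takes a point from world to camera coordinates); the wrist camera has in their place "hand_eye" (4x4, takes a point from camera to tool coordinates, whose origin is the TCP and whose axes are the flange's). Camera axes: x right, y down, z forward; pixel columns grow to the right and rows downward; lengths in mm; the calibration is good to about 2 mm. A picture is of the moment at which its call begins: read the wrist's pose just before it. calibration takes no time and is no camera call.
- ticket.close_job(): hands the job in, once; it reports no verdict.
The state is a dict: "time": time; "joint_positions": joint angles; "dq": joint speeds; "tau": joint torques, N m; "tool_pos": TCP position; "tcp_rot": TCP orientation; "contact_force": force on the tool from outside, world axes, zero at the start; "moment": the same for the moment, N m; "grip_width": finger opening in mm.
Only numpy, scipy, OpenCV 4.12 (cv2) and the standard library are available. Lean on these libraries where they do the work, as an engineer would, in place of code of your own. Each camera call takes 0.05 s, during which the arm holds its last target. There are 200 camera calls.

TASK

The clear hood of the plate feeder stands ajar, held by the sprung safety catch under its front lip. Reach under the lip, push the catch aside while lifting, and swing the hood up until it stands upright and stays there. Then pull the bottom test plate sideways out of the magazine and leave it lying flat on the feeder's deck, completely clear of the magazine, with the other three plates still stacked inside and the glassware and other things on the bench left where they stand.

Things in the scene. Friction and masses are not known exactly. Their poses are not given: they have to be found in the camera images.
- feeder: white box fixed to the bench, 160 (x) x 360 (y) x 80 mm high; origin on its underside, z up, x from its front face (x = -90 mm, facing the robot) to its back (x = 70 mm). Its flat top, the deck, is at z = 80 mm: magazine on the left half, free deck on the right (y = +10 to -180 mm) but for a grey pad 20 x 50 x 8 mm at x = 30, y = -150 mm.
- magazine (a point): centre of the magazine's floor, at x = -50, y = 78, z = 80 mm in the feeder's frame, same axes. Aluminium walls 5 mm thick, 46 mm high, open on top, inside 53 (x) x 126 mm (y). Its right end wall (outer face at feeder y = +10 mm) has a slot 14 mm high over the deck that lets only the bottom plate out, towards -y.
- hood_hinge (a point): point on the hood's hinge line, at x = 65, y = 0, z = 86 mm in the feeder's frame; axes as the feeder's, the line runs along y. The hood is a clear box lid over the deck, 352 mm wide, roof 150 mm over the bench when shut, closed at front and ends, with a grey lip at the foot of its front.
- hood (a joint): hood angle, rad: 0 shut, grows as the front rises, stop at 1.6 (upright). Starts ajar at 0.06 to 0.11. With the catch engaged it stops at about 0.15; with the catch pushed aside it is free, and beyond 0.24 the catch no longer matters. The stiff hinge keeps the hood (0.4 kg) where it is left; lifting at the lip takes about 5 N.
- lip_edge (a point): middle of the lower front edge of the hood's lip; turns with the hood (x back along the lip, y left, z normal to it). The lip: grey plate 160 mm wide (y), 6 mm thick, reaching 45 mm in front of the feeder's front face, 200 mm from the hinge line. When shut this point is at x = -135, y = 50, z = 82 mm in the feeder's frame; below it is open space.
- catch (a joint): sideways travel of the safety catch, m: 0 at rest (engaged), grows towards the feeder's +y (left), stop at 0.022. Sprung back: about 2 N at rest, 5 N at the stop. From 0.013 on it is free of its keeper.
- catch_paddle (a point): centre of the catch's paddle: upright steel plate 6 mm thick (y), 38 (x) x 40 mm (z), under the middle of the lip, moving with the hood; top 2 mm under the lip, front 8 mm ahead of the lip's edge. Push its right (-y) face towards +y; the space on that side is free. On its +y side a bar leads to the hook and keeper, 55 mm to the left.
- plate1: white porcelain test plate 50 x 120 x 10 mm (its x, y, z), 130 g nominal; origin at the centre of its underside, z up, y along its length and parallel to the feeder's y. The bottom plate: it lies on the deck and already sticks out of the magazine's slot, towards -y, by 38 to 52 mm; the others rest on it and drop when it leaves.
- plate2: white porcelain test plate 50 x 120 x 10 mm (its x, y, z), 130 g nominal; origin at the centre of its underside, z up, y along its length and parallel to the feeder's y. Second from the bottom, in the magazine.
- plate3: white porcelain test plate 50 x 120 x 10 mm (its x, y, z), 130 g nominal; origin at the centre of its underside, z up, y along its length and parallel to the feeder's y. Third, in the magazine.
- plate4: white porcelain test plate 50 x 120 x 10 mm (its x, y, z), 130 g nominal; origin at the centre of its underside, z up, y along its length and parallel to the feeder's y. Top plate, in the magazine.
- amber_bottle: closed amber bottle, 56 mm across, 110 high, standing just in front of the feeder on its left; a bystander, origin at the centre of its foot
- beaker: glass beaker, 60 mm across, 80 high, standing just in front of the feeder on its right; a bystander, origin at the centre of its foot
- jar: closed jar, 60 mm across, 75 high; a bystander, origin at the centre of its foot
- tall_bottle: closed amber bottle, 66 mm across, 150 high; a bystander, origin at the centre of its foot
- dish: shallow porcelain dish, 90 mm across, 30 high; a bystander, origin at the centre of its foot
- mug: blue mug, 76 mm across, 90 high; a bystander, origin at the centre of its foot
- spatula: hand spatula lying on the bench, 180 mm long; a bystander, origin at its middle, on its underside

How it is judged (in metres and radians):
On the way, in this order (a step that is already met when the one before it is completed fails the run):
1. the hood, let past its catch, is swung up to stand open (at least 1.35 rad) (value of joint hood above 1.35 rad), for 0.2 s.
2. the bottom plate is drawn fully out of the magazine along the deck (y of plate1 in the frame of feeder between -0.165 and -0.055 m and z of plate1 in the frame of feeder between 0.07 and 0.2 m), for 0.1 s.
At the end, for the whole second after the job is handed in: Hood open at 1.35 rad or more. Bottom plate flat (0.08 rad) and still on the deck, wholly out of the magazine: its centre at feeder y -0.165 to -0.055, x -0.10 to 0.06. The other three plates level in the magazine, within 12 mm of its centre. Bystanders unmoved (value of joint hood above 1.35 rad and y of plate1 in the frame of feeder between -0.165 and -0.055 m and x of plate1 in the frame of feeder between -0.1 and 0.06 m and z of plate1 in the frame of feeder between 0.076 and 0.084 m and angle between plate1's own z axis and vertical below 0.08 rad and linear speed of plate1 below 0.02 m/s and y of plate2 in the frame of feeder between 0.066 and 0.09 m and x of plate2 in the frame of feeder between -0.062 and -0.038 m and angle between each of plate2, plate3, plate4's own z axis and vertical below 0.1 rad and y of plate3 in the frame of feeder between 0.066 and 0.09 m and x of plate3 in the frame of feeder between -0.062 and -0.038 m and y of plate4 in the frame of feeder between 0.066 and 0.09 m and x of plate4 in the frame of feeder between -0.062 and -0.038 m); the robot touches nothing.
It fails at once if a bystander is moved by more than 40 mm (distance of any of amber_bottle, beaker, jar, tall_bottle, dish, mug, spatula from where it was at the start of the episode above 0.04 m).
It fails at once if a standing bystander is knocked over (angle between any of amber_bottle, beaker, jar, tall_bottle, dish, mug's own z axis and vertical above 0.5 rad).
It also fails if it takes over 64 s, if anything falls off the work surface, if the arm or the gripper's body presses on something with over 40 N, if the wrist force passes 120 N, or if a joint passes its speed limit or range.

## Working session

There is one attempt and no reset: what is moved stays moved. The work goes in short steps, Python scripts to look and compute and a tool call to move; the robot and the scene stay as the last step left them, time stands still between calls to the robot, and variables do not carry over. Pictures are saved under pics/ and viewed, about 8 in all and at most 12, crops included, and the job is handed in when it is done.

Besides the shell and the picture viewer there is one more tool, called after ">>>" in YAML: its name, and indented under it one key for each argument. arm_command: Moves the arm, as the interface text tells. Its arguments: {"type":"object","properties":{"increments":{"type":"array","items":{"type":"number"}}},"required":["increments"]}

```bash
mkdir -p pics && python3 - <<'E'
from plant import sensors, imaging
import cv2,json
o=sensors.get_obs();print(o)
for n in("side","top"):
    cv2.imwrite(f"pics/{n}1.png",imaging.capture(n))
for n in("side","top","wrist"):
    c=imaging.calibration(n);print(n,{k:(v.tolist() if hasattr(v,'tolist') else v) for k,v in c.items()})
E
```

```text
{'time': 0.0, 'joint_positions': array([ 1.18599688e+00,  3.42708366e-01,  1.52502921e+00,  1.10480342e-05,
        1.27539522e+00, -1.46012846e-01]), 'dq': array([-8.14620149e-05,  2.73119873e-04, -2.86046459e-04, -1.23019586e-03,
        1.79926169e-04,  3.63014407e-04]), 'tau': array([-3.14545950e-04, -4.31237483e+01, -2.44217420e+01,  7.16686388e-02,
        5.59272605e-02, -9.94235324e-05]), 'tool_pos': array([124.00041073, 509.72221184, 226.04816257]), 'tcp_rot': array([-3.14007044e+00, -2.34533615e-04,  2.90280265e+00]), 'contact_force': array([ 0.25882615, -0.90504486,  0.5007482 ]), 'moment': array([ 0.04133144,  0.01388931, -0.03511823]), 'grip_width': 91.82803648521067}
side {'fx': 502.05402765580914, 'fy': 502.05402765580914, 'cx': 315.51561970582844, 'cy': 236.58993591117041, 'world_to_cam': [[0.8632616488583336, -0.5041593089548705, 0.024550291333064828, -412.488955609865], [-0.2592888398698712, -0.484654776911311, -0.8353915517504253, 212.25319049260727], [0.43306884340636564, 0.7147958718481763, -0.5491067641720306, 1276.5965749591671], [0.0, 0.0, 0.0, 1.0]]}
top {'fx': 490.6375466167138, 'fy': 490.6375466167138, 'cx': 325.2339940307127, 'cy': 236.90886617209924, 'world_to_cam': [[0.01611154349538321, -0.9997156989052892, -0.01757667569551345, 9.858343914169176], [-0.9873618672899696, -0.013135656198689758, -0.15793668844791764, 489.0042930447166], [0.15766090570544478, 0.019899143160917756, -0.9872927949264089, 1128.171505602091], [0.0, 0.0, 0.0, 1.0]]}
wrist {'fx': 389.1242235133125, 'fy': 389.1242235133125, 'cx': 317.16423755703516, 'cy': 242.461630728469, 'hand_eye': [[-3.431338229798521e-05, -0.9650937039005906, -0.26190483293369937, 71.20821668048083], [0.9999995213645462, -0.0002892062168404802, 0.0009346820002709929, 0.21238261701728156], [-0.0009778002195156962, -0.2619046755046602, 0.9650932518961716, -158.75376183769572], [0.0, 0.0, 0.0, 1.0]]}
```

View pics/side1.png

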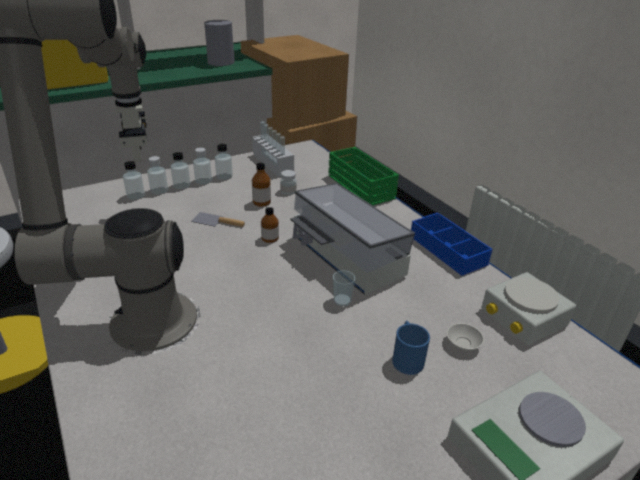

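View pics/top1.png

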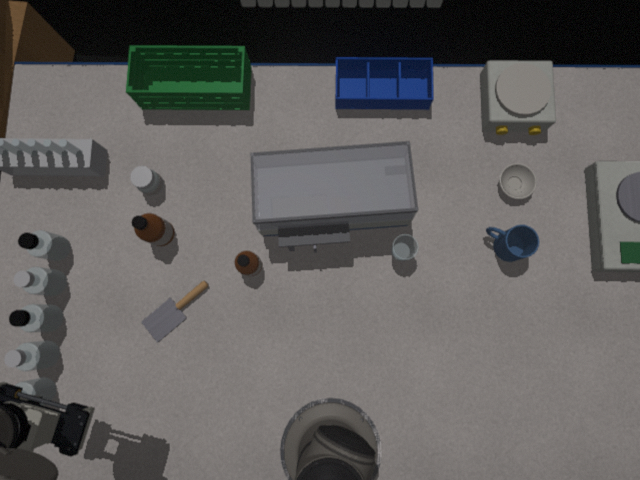

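The side view shows the feeder at about (350,240), with the amber bottle at (270,228) and the beaker at (344,288) in front of it. In the top view the hood roof corners are near (251,153), (410,143), (414,212) and (254,222), and the lip is at about (313,234). I'll enlarge both.

```bash
python3 - <<'E'
import cv2
a=cv2.imread("pics/top1.png")[130:280,225:425]
cv2.imwrite("pics/topc.png",cv2.resize(cv2.convertScaleAbs(a,alpha=1.5),None,fx=4,fy=4,interpolation=cv2.INTER_CUBIC))
a=cv2.imread("pics/side1.png")[175:310,250:425]
cv2.imwrite("pics/sidec.png",cv2.resize(cv2.convertScaleAbs(a,alpha=1.3),None,fx=4,fy=4,interpolation=cv2.INTER_CUBIC))
E
```

```text
(no output)
```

View pics/topc.png

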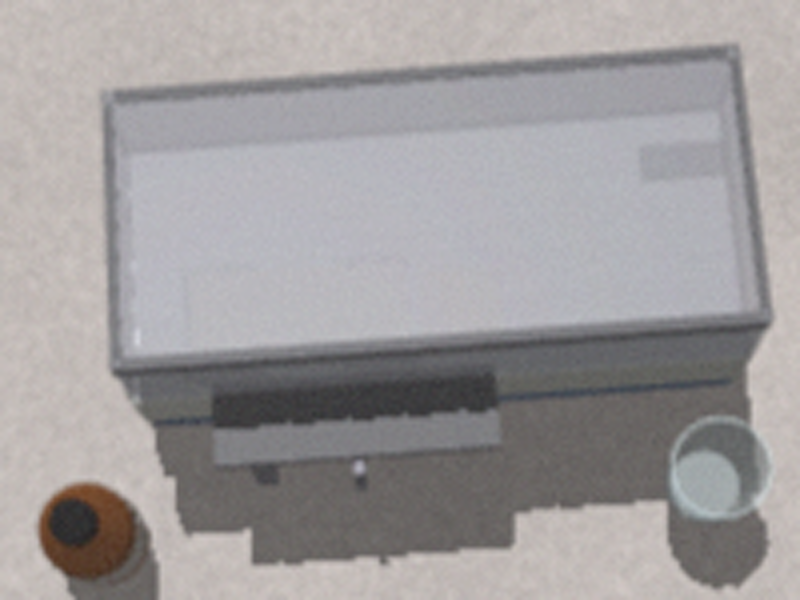

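View pics/sidec.png

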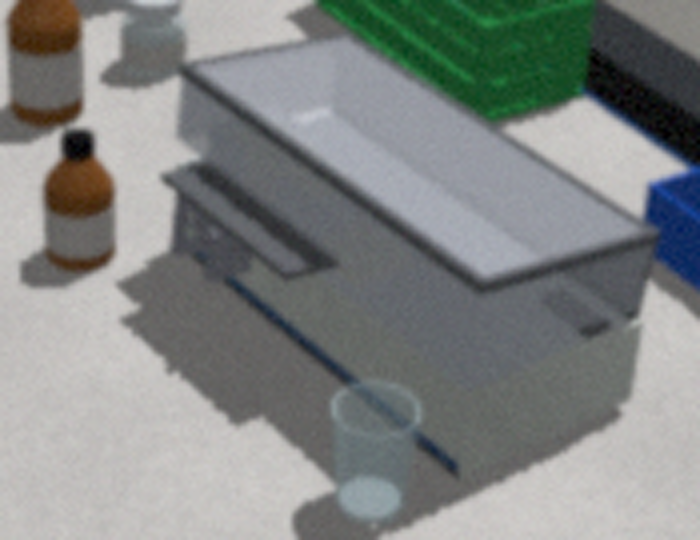

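```bash
cat > h.py <<'E'
import numpy as np
from plant import imaging
C={n:imaging.calibration(n) for n in("side","top","wrist")}
def proj(n,P,T=None):
    c=C[n];T=np.array(c["world_to_cam"]) if T is None else T
    q=np.atleast_2d(P)@T[:3,:3].T+T[:3,3]
    return np.c_[c["fx"]*q[:,0]/q[:,2]+c["cx"],c["fy"]*q[:,1]/q[:,2]+c["cy"]]
def ray(n,u,v,z):
    c=C[n];T=np.array(c["world_to_cam"]);R=T[:3,:3];o=-R.T@T[:3,3]
    d=R.T@np.array([(u-c["cx"])/c["fx"],(v-c["cy"])/c["fy"],1]);return o+d*(z-o[2])/d[2]
def f2w(P,x,y,yaw):
    P=np.atleast_2d(np.array(P,float));c,s=np.cos(yaw),np.sin(yaw)
    return np.c_[x+c*P[:,0]-s*P[:,1],y+s*P[:,0]+c*P[:,1],P[:,2]]
def hood(P,a):   # shut-position feeder point -> opened by a
    P=np.atleast_2d(np.array(P,float));dx=P[:,0]-65;dz=P[:,2]-86;c,s=np.cos(a),np.sin(a)
    return np.c_[65+c*dx+s*dz,P[:,1],86-s*dx+c*dz]
E
python3 - <<'E'
from h import *
from scipy.optimize import least_squares
def t(x,y):return [224.6+x/4,129.6+y/4]
def s(x,y):return [249.6+x/4,174.6+y/4]
def model(p):
    x,y,yaw,a,xf,xb=p
    roof=[[xf,176,150],[xf,-176,150],[xb,176,150],[xb,-176,150]]
    H=lambda P:f2w(hood(P,a),x,y,yaw)
    return np.r_[proj("top",H(roof+[[-135,130,88],[-135,-30,88]])),proj("top",f2w([[30,-150,88]],x,y,yaw)),
     proj("side",H(roof+[[-135,130,88],[-135,-30,82]])),proj("side",f2w([[-90,-180,2]],x,y,yaw))]
M=np.array([t(115,370),t(770,322),t(105,93),t(738,47),t(218,466),t(500,441),t(682,161),
 s(185,70),s(485,285),s(345,40),s(655,233),s(165,178),s(290,276),s(457,470)])
r=least_squares(lambda p:(model(p)-M).ravel(),[520,0,.05,.08,-88,70],x_scale=[100,100,.1,.1,10,10],loss="soft_l1")
print(r.x.round(3));print((model(r.x)-M).round(1))
x,y,yaw,a=r.x[:4]
print("magazine",f2w([-50,78,80],x,y,yaw),"lip",f2w(hood([-135,50,82],a),x,y,yaw),"paddle",f2w(hood([-124,50,60],a),x,y,yaw))
print("amber foot/top",ray("top",224.6+75/4,129.6+522/4,110),"beaker rim",ray("top",224.6+720/4,129.6+468/4,80))
print("tall top",ray("top",140,222,150),"mug",ray("top",520,242,90),"dish",ray("top",517,182,30),"jar",ray("top",145,178,75))
E
```

```text
[ 6.0136e+02  1.8550e+00  8.6000e-02  9.7000e-02 -9.3860e+01  6.4766e+01]
[[-0.6 -0.4]
 [ 0.3 -0.4]
 [-0.3  0.3]
 [ 0.   0.2]
 [-0.6 -0.5]
 [ 0.3  0.6]
 [ 0.6 -1.4]
 [-1.  -0.8]
 [-0.6  0.4]
 [ 0.2 -1.6]
 [ 0.5  0.1]
 [-0.7 -0.5]
 [-0.9  1.9]
 [ 1.5  4.4]]
magazine [[544.81442753  75.24843253  80.        ]] lip [[463.09821369  40.06397582 101.37679903]] paddle [[471.88427306  40.8251655   78.41540206]]
amber foot/top [422.86259927 196.73276552 110.        ] beaker rim [ 462.28233409 -165.12258441   80.        ]
tall top [498.54368939 418.20552727 150.        ] mug [ 474.87575329 -423.14277043   90.        ] dish [ 631.18161336 -445.42657481   30.        ] jar [618.46570607 444.93157659  75.        ]
```

The pose fit is good to about 1 px: feeder at (601, 2), yaw 0.086, hood 0.097 rad. The tool can only point down, so I plan to pinch the paddle's protruding front between the jaws. I'll pull it to +y, then follow the hood's arc. First I'll move above it for a wrist look.

```bash
cat >> h.py <<'E'
from plant import sensors
from scipy.spatial.transform import Rotation as Ro
F=(601.4,1.9,.086)
def pose():
    o=sensors.get_obs();return np.array(o["tool_pos"]),Ro.from_euler("xyz",o["tcp_rot"]).as_matrix(),o
def inc(P,yaw=None):     # world target(s) -> tool-axis shifts, spin deg
    p,R,o=pose();cur=np.arctan2(R[1,0],R[0,0])
    sp=0 if yaw is None else -np.degrees((yaw-cur+np.pi)%(2*np.pi)-np.pi)
    return ((np.atleast_2d(P)-p)@R).round(1),round(float(sp),1)
E
python3 -c "
from h import *
print(inc([[415,38,226]],np.pi+.086))"
```

```text
(array([[-394.3, -389.6,    0.6]]), -18.6)
```

>>> arm_command:
  increments: [0,-40,-39,0,-2,0,-80,-78,0,-4,0,-120,-117,0,-6,0,-160,-156,0,-8,0,-200,-195,0,-10,0,-240,-234,0,-12,0,-280,-273,0,-14,0,-320,-312,0,-16,0,-360,-351,0,-18,0,-394,-390,0,-18.6,0,-394,-390,0,-18.6,0,-394,-390,0,-18.6]

```text
time: 1.6
tool_pos: [414.1, 38.4, 226.3]
tcp_rot: [3.141, -0.001, -3.057]
contact_force: [0.1, 1.6, -0.3]
grip_width: 91.6
```

```bash
python3 - <<'E'
from h import *
import cv2
p,R,o=pose();print(p.round(1),o["tcp_rot"],o["contact_force"].round(1),o["joint_positions"].round(2))
np.savez("w1.npz",p=p,R=R)
a=imaging.capture("wrist");cv2.imwrite("pics/w1.png",cv2.convertScaleAbs(a,alpha=1.4))
X=np.eye(4);X[:3,:3]=R;X[:3,3]=p
T=np.linalg.inv(X@np.array(C["wrist"]["hand_eye"]))
for q in([-135,130,82],[-135,-30,82],[-143,50,80],[-143,50,40]):print(proj("wrist",f2w(hood(q,.097),*F),T).round(0))
E
```

```text
[414.1  38.4 226.3] [ 3.14081281e+00 -1.21950797e-03 -3.05661951e+00] [ 0.1  1.6 -0.3] [-0.09  0.14  1.8   0.    1.21 -1.75]
[[415. 295.]]
[[211. 296.]]
[[313. 285.]]
[[313. 264.]]
```

View pics/w1.png

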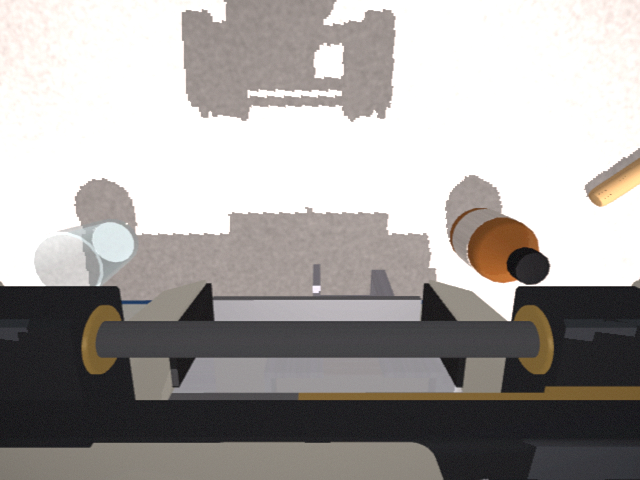

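The wrist view is upside down, with the robot side at the top. The paddle is at (316, 265–292), within about 3 px of prediction (a 2 mm shift to +y), and the hook is at (380, 270–295). The lip's front edge is at row 297 and the space to the right of the paddle is free. Next I'll descend in front of it with the jaws partly shut.

```bash
sed -i 's/F=(601.4,1.9,.086)/F=(601.4,3.9,.086)/' h.py && cat >> h.py <<'E'
def pinch(a,catch=0,off=-7.5):
    q=hood([-139,50+catch,62],a);q[:,0]+=off;q[:,2]-=19
    return f2w(q,*F)
E
python3 -c "
from h import *
t=pinch(.097,2);print(t,inc(t,np.pi+.086));t=pinch(.097,2,-12);print(inc(t))"
```

```text
[[449.61459442  43.00706867  62.86980321]] (array([[-36. ,   1. , 163.6]]), 0.0)
(array([[-31.5,   1. , 163.6]]), 0.0)
```

>>> arm_command:
  increments: [0.67,-15,1,0,0,0.67,-30,1,20,0,0.67,-30,1,50,0,0.67,-30,1,80,0,0.67,-30,1,110,0,0.67,-30,1,135,0,0.67,-30,1,155,0,0.67,-30,1,164,0,0.67,-33,1,164,0,0.67,-35,1,164,0,0.67,-36,1,164,0,0.67,-36,1,164,0]

```text
time: 3.15
tool_pos: [450.9, 42.0, 63.2]
tcp_rot: [-3.142, 0.001, -3.056]
contact_force: [-0.2, -0.2, -0.4]
grip_width: 30.3
```

```bash
python3 - <<'E'
from h import *
import cv2
p,R,o=pose();print(p.round(1),o["contact_force"].round(1))
a=imaging.capture("wrist");b=imaging.capture("side")[190:270,275:395]
a=cv2.resize(a[150:420,120:520],None,fx=1.5,fy=1.5);b=cv2.resize(b,None,fx=5,fy=5,interpolation=cv2.INTER_CUBIC)
cv2.imwrite("pics/w2.png",cv2.convertScaleAbs(a,alpha=1.3));cv2.imwrite("pics/s2.png",cv2.convertScaleAbs(b,alpha=1.5))
E
```

```text
[450.9  42.   63.2] [-0.2 -0.2 -0.4]
```

View pics/w2.png

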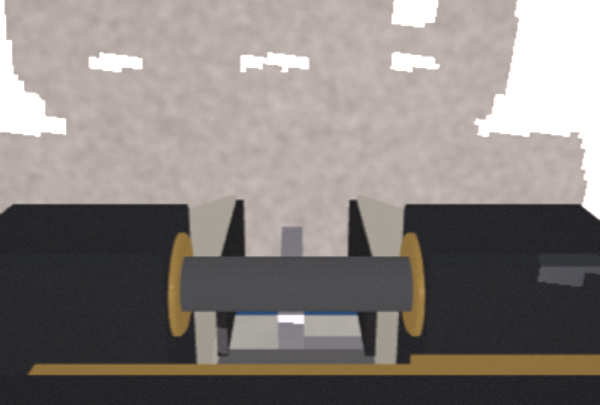

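The paddle's top shows at crop (291, 235) down to (291, 320), midway between the finger tips at 240 and 350, with no contact. Closing on it now.

>>> arm_command:
  increments: [1,0,0,0,0,1,0,0,0,0,1,0,0,0,0,1,0,0,0,0,1,0,0,0,0,1,0,0,0,0]

```text
time: 4.0
tool_pos: [450.5, 42.0, 62.7]
tcp_rot: [-3.142, 0.0, -3.056]
contact_force: [-0.2, -1.4, 0.8]
grip_width: 5.9
```

>>> arm_command:
  increments: [1,0,4,0,0,1,0,8,0,0,1,0,12,0,0,1,0,16,0,0,1,0,16,0,0,1,0,16,0,0]

```text
time: 4.75
tool_pos: [449.1, 58.0, 62.7]
tcp_rot: [-3.142, -0.0, -3.056]
contact_force: [0.8, -4.4, 0.3]
grip_width: 5.5
```

```bash
python3 -c "
from h import *
p,R,o=pose();print(p,o['contact_force'].round(1),o['grip_width'])
A=np.r_[.097,.13,.16,.2,.24,.28,.33,.38,.44,.5,.57,.64,.72,.8,.88,.96,1.04,1.12,1.2,1.28,1.35,1.42,1.48,1.54,1.58,1.6]
Q=np.vstack([pinch(a)for a in A]);D=(Q-Q[0])@R
for a,d in zip(A,D):print(a,d.round(0))
"
```

```text
[449.14111081  57.95562046  62.70669966] [ 0.8 -4.4  0.3] 5.494821724497396
0.097 [0. 0. 0.]
0.13 [ 0. -0. -7.]
0.16 [ -0.  -0. -13.]
0.2 [ -1.  -0. -21.]
0.24 [ -2.  -0. -29.]
0.28 [ -3.  -0. -37.]
0.33 [ -5.  -0. -48.]
0.38 [ -7.  -0. -58.]
0.44 [-11.  -0. -69.]
0.5 [-15.  -0. -81.]
0.57 [-21.  -0. -94.]
0.64 [ -27.   -0. -107.]
0.72 [ -36.   -0. -121.]
0.8 [ -46.   -0. -134.]
0.88 [ -57.   -0. -146.]
0.96 [ -69.   -0. -157.]
1.04 [ -81.   -0. -168.]
1.12 [ -95.   -0. -177.]
1.2 [-109.   -0. -186.]
1.28 [-124.   -0. -193.]
1.35 [-137.   -0. -198.]
1.42 [-151.   -0. -202.]
1.48 [-163.   -0. -205.]
1.54 [-175.   -0. -207.]
1.58 [-183.   -0. -208.]
1.6 [-187.   -0. -209.]
```

The spring reaction is −4.4 N in y, so the catch is displaced. I'll lift along the arc, first to about 0.38 rad.

>>> arm_command:
  increments: [1,0,0,-7,0,1,0,0,-13,0,1,-1,0,-21,0,1,-2,0,-29,0,1,-3,0,-37,0,1,-5,0,-48,0,1,-7,0,-58,0,1,-7,0,-58,0]

```text
time: 5.75
tool_pos: [456.3, 58.6, 121.9]
tcp_rot: [-3.141, 0.001, -3.056]
contact_force: [-1.9, -4.9, -0.2]
grip_width: 5.8
```

```bash
python3 - <<'E'
from h import *
import cv2
p,R,o=pose();print(p.round(1),o["contact_force"].round(1),o["moment"].round(2),o['grip_width'])
b=imaging.capture("side")[150:310,240:440]
cv2.imwrite("pics/s3.png",cv2.convertScaleAbs(cv2.resize(b,None,fx=4,fy=4,interpolation=cv2.INTER_CUBIC),alpha=1.4))
E
```

```text
[456.3  58.6 121.9] [-1.9 -4.9 -0.2] [-0.71  0.68  0.  ] 5.817686860568745
```

View pics/s3.png

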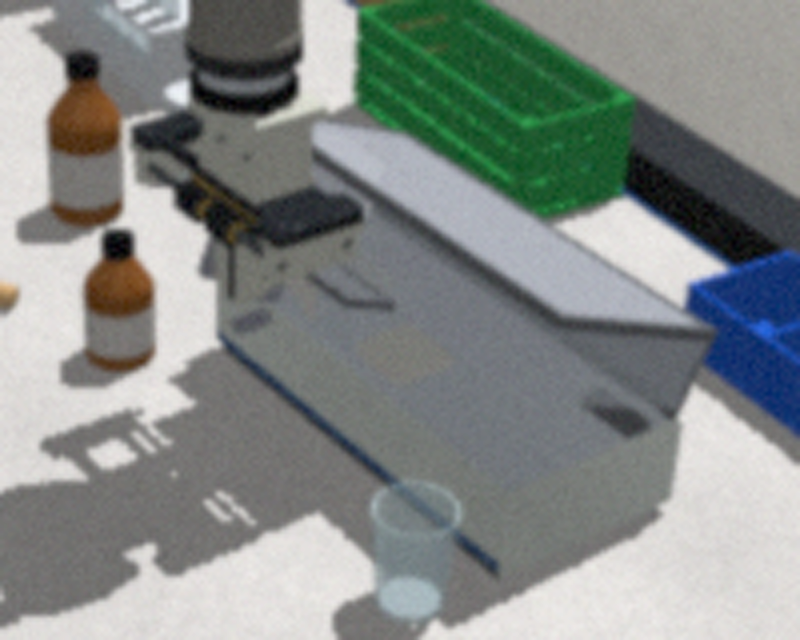

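The hood is raised to about 0.4 rad, past its catch, with the paddle still pinched and the bystanders in place. I'll continue the swing.

>>> arm_command:
  increments: [1,-4,0,-11,0,1,-8,0,-23,0,1,-14,0,-36,0,1,-20,0,-49,0,1,-29,0,-63,0,1,-39,0,-76,0,1,-50,0,-88,0,1,-62,0,-99,0,1,-74,0,-110,0,1,-88,0,-119,0,1,-102,0,-128,0,1,-117,0,-135,0,1,-130,0,-140,0,1,-144,0,-144,0,1,-156,0,-147,0,1,-156,0,-147,0]

```text
time: 7.8
tool_pos: [613.0, 71.7, 270.6]
tcp_rot: [-3.141, 0.005, -3.056]
contact_force: [1.0, -5.4, 4.4]
grip_width: 5.5
```

>>> arm_command:
  increments: [1,-6,0,-1,0,1,-12,0,-2,0,1,-17,0,-3,0,1,-21,0,-3,0,1,-23,0,-3,0,1,-23,0,-3,0]

```text
time: 8.55
tool_pos: [632.6, 73.6, 273.6]
tcp_rot: [-3.141, -0.002, -3.056]
contact_force: [-12.8, -4.7, 8.9]
grip_width: 5.8
```

```bash
python3 - <<'E'
from h import *
import cv2
p,R,o=pose();print(p.round(1),o["contact_force"].round(1),o['grip_width'],o['joint_positions'].round(2))
for a in(1.4,1.5,1.57,1.6):print(a,pinch(a,16))
b=imaging.capture("side")[90:310,220:440]
cv2.imwrite("pics/s4.png",cv2.convertScaleAbs(cv2.resize(b,None,fx=2.7,fy=2.7,interpolation=cv2.INTER_CUBIC),alpha=1.4))
E
```

```text
[632.6  73.6 273.6] [-12.8  -4.7   8.9] 5.84776136703173 [-0.    0.53  1.1  -0.    1.52 -1.66]
1.4 [[594.90994897  69.58529792 263.95253349]]
1.5 [[614.79002705  71.29921209 268.79128443]]
1.57 [[628.94534467  72.5195795  270.98082348]]
1.6 [[635.05207131  73.04605658 271.61380356]]
```

View pics/s4.png

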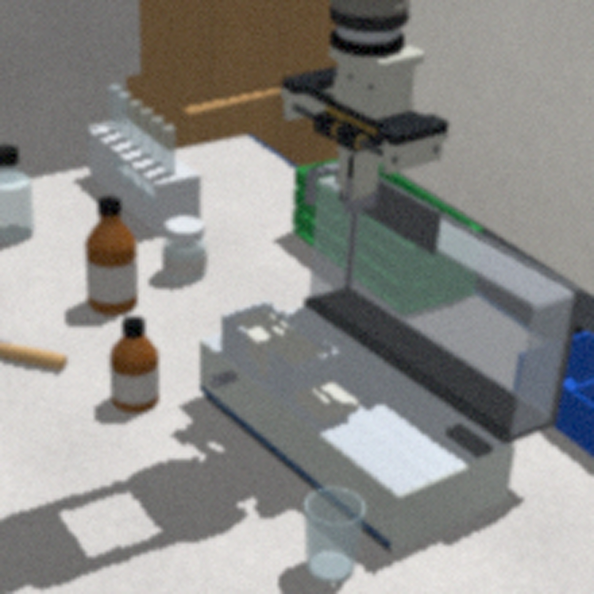

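The hood stands at its stop: the tool is at the 1.6 rad position and feels a 13 N reaction. I'll ease the catch back, let go and lift clear.

>>> arm_command:
  increments: [1,1,-7,0,0,1,2,-14,0,0,0.67,2,-14,0,0,0.67,2,-14,0,0,0.67,2,-14,0,0,0.67,2,-14,0,0,0.67,2,-14,-20,0,0.67,2,-14,-50,0,0.67,2,-14,-75,0,0.67,30,-14,-75,0,0.67,70,-14,-75,0,0.67,110,-14,-75,0,0.67,150,-14,-75,0,0.67,150,-14,-75,0]

```text
time: 10.35
tool_pos: [484.4, 47.4, 346.7]
tcp_rot: [3.141, 0.001, -3.056]
contact_force: [0.4, -0.4, 0.3]
grip_width: 30.2
```

```bash
python3 - <<'E'
from h import *
p,R,o=pose();print(p.round(1),o["contact_force"].round(1),o['joint_positions'].round(2))
for P in([-50,-60,230],[-50,-60,300],[-60,-60,345]):
  t=f2w(P,*F);print(t,inc(t,np.pi/2+.086))
E
```

```text
[484.4  47.4 346.7] [ 0.4 -0.4  0.3] [-0.06  0.2   1.39  0.    1.55 -1.72]
[[556.73842786 -60.17295821 230.        ]] (array([[ -62.7, -113.4,  116.7]]), 90.0)
[[556.73842786 -60.17295821 300.        ]] (array([[ -62.7, -113.4,   46.7]]), 90.0)
[[546.77538507 -61.03189851 345.        ]] (array([[ -52.8, -113.4,    1.7]]), 90.0)
```

>>> arm_command:
  increments: [0,0,-15,0,10,0,0,-30,0,20,0,0,-45,0,30,0,0,-60,0,40,0,0,-75,0,50,0,0,-90,0,60,0,0,-105,0,70,0,-15,-113,0,80,0,-35,-113,20,90,0,-63,-113,50,90,0,-63,-113,85,90,0,-63,-113,117,90,0,-63,-113,117,90,0,-63,-113,117,90]

```text
time: 12.1
tool_pos: [559.8, -60.2, 229.9]
tcp_rot: [3.14, 0.0, 1.657]
contact_force: [-0.4, -1.1, 0.9]
grip_width: 91.9
```

```bash
python3 - <<'E'
from h import *
import cv2
p,R,o=pose();print(p.round(1),o["tcp_rot"],o["contact_force"].round(1))
a=imaging.capture("wrist");cv2.imwrite("pics/w5.png",cv2.convertScaleAbs(a,alpha=.9))
X=np.eye(4);X[:3,:3]=R;X[:3,3]=p
T=np.linalg.inv(X@np.array(C["wrist"]["hand_eye"]));np.save("T5.npy",T)
for q in([-76.5,15,126],[-23.5,15,126],[-76.5,141,126],[-75,-35,90],[-25,-35,90],[40,-125,88]):print(q,proj("wrist",f2w(q,*F),T).round(0))
E
```

```text
[559.8 -60.2 229.9] [3.13957069e+00 4.84425370e-04 1.65665454e+00] [-0.4 -1.1  0.9]
[-76.5, 15, 126] [[272. 130.]]
[-23.5, 15, 126] [[354. 130.]]
[-76.5, 141, 126] [[ 265. -103.]]
[-75, -35, 90] [[281. 198.]]
[-25, -35, 90] [[346. 198.]]
[40, -125, 88] [[421. 305.]]
```

View pics/w5.png

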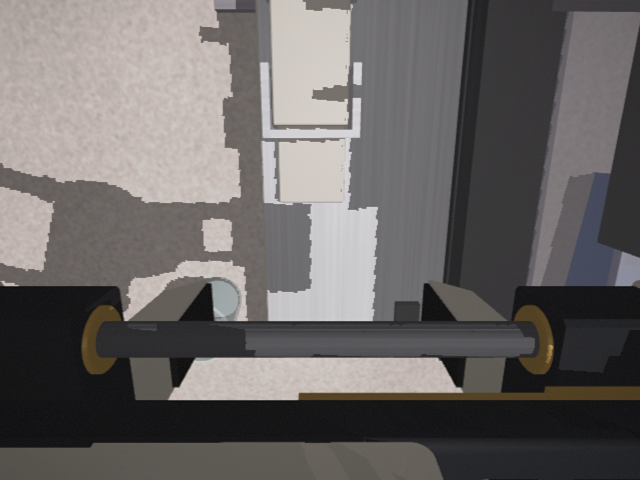

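The hood is upright at right. The bottom plate's free end has corners at (280,202) and (343,202), which puts its end at feeder y ≈ −38 and its centre at x ≈ −51. The magazine wall is where predicted. I'll go down over the plate with the jaws open across its width.

```bash
python3 - <<'E'
from h import *
print(inc(f2w([-51,-21,110],*F),np.pi/2+.086),inc(f2w([-51,-21,83],*F)))
E
```

```text
(array([[ 39.4,  -4.5, 120.3]]), -0.0) (array([[ 39.5,  -4.5, 147.3]]), 0.0)
```

>>> arm_command:
  increments: [0,20,-4.5,20,0,0,39.5,-4.5,45,0,0,39.5,-4.5,70,0,0,39.5,-4.5,95,0,0,39.5,-4.5,115,0,0,39.5,-4.5,120,0,0,39.5,-4.5,120,0,0,39.5,-4.5,120,0]

```text
time: 13.15
tool_pos: [551.6, -21.2, 110.0]
tcp_rot: [3.139, 0.001, 1.657]
contact_force: [1.1, -0.8, -0.9]
grip_width: 91.7
```

```bash
python3 - <<'E'
from h import *
print(inc(f2w([-51,-21,83],*F),np.pi/2+.086),pose()[2]["contact_force"])
E
```

```text
(array([[-0.3,  0.7, 27. ]]), -0.0) [ 1.08862638 -0.79524945 -0.87975557]
```

>>> arm_command:
  increments: [0,0,0.5,10,0,0,0,0.5,18,0,0,0,0.5,23,0,0,0,0.5,27,0,0,0,0.5,27,0,0.3,0,0.5,27,0,0.3,0,0.5,27,0,0.38,0,0.5,27,0,0.38,0,0.5,27,0]

```text
time: 14.28
tool_pos: [551.3, -21.0, 81.8]
tcp_rot: [3.141, -0.0, 1.657]
contact_force: [0.9, 0.1, -0.0]
grip_width: 58.6
```

>>> arm_command:
  increments: [0.5,0,0,0,0,0.5,0,0,0,0,0.5,0,0,0,0,0.5,0,0,0,0]

```text
time: 14.78
tool_pos: [551.5, -21.0, 81.8]
tcp_rot: [3.141, 0.0, 1.657]
contact_force: [0.9, 0.4, 0.4]
grip_width: 49.4
```

It's gripped at 49.4 mm with no side load. Pulling slowly towards −y.

>>> arm_command:
  increments: [0.5,-4,0,0,0,0.5,-9,0,0,0,0.5,-15,0,0,0,0.5,-21,0,0,0,0.5,-27,0,0,0,0.5,-33,0,0,0,0.5,-39,0,0,0,0.5,-45,0,0,0,0.5,-51,0,0,0,0.5,-57,0,0,0,0.5,-63,0,0,0,0.5,-69,0,0,0,0.5,-75,0,0,0,0.5,-81,0,0,0,0.5,-87,0,0,0,0.5,-93,0,0,0,0.5,-99,0,0,0,0.5,-105,0,0,0,0.5,-108,0,0,0,0.5,-108,0,0,0]

```text
time: 17.27
tool_pos: [560.6, -129.2, 81.7]
tcp_rot: [3.141, 0.001, 1.656]
contact_force: [-0.6, -0.2, 2.6]
grip_width: 49.6
```

```bash
python3 - <<'E'
from h import *
import cv2
p,R,o=pose();print(p.round(1),o["contact_force"].round(1),o['grip_width'])
b=imaging.capture("side")[90:310,220:440]
cv2.imwrite("pics/s6.png",cv2.convertScaleAbs(cv2.resize(b,None,fx=2.7,fy=2.7,interpolation=cv2.INTER_CUBIC),alpha=1.4))
E
```

```text
[ 560.6 -129.2   81.7] [-0.6 -0.2  2.6] 49.597512353727375
```

View pics/s6.png

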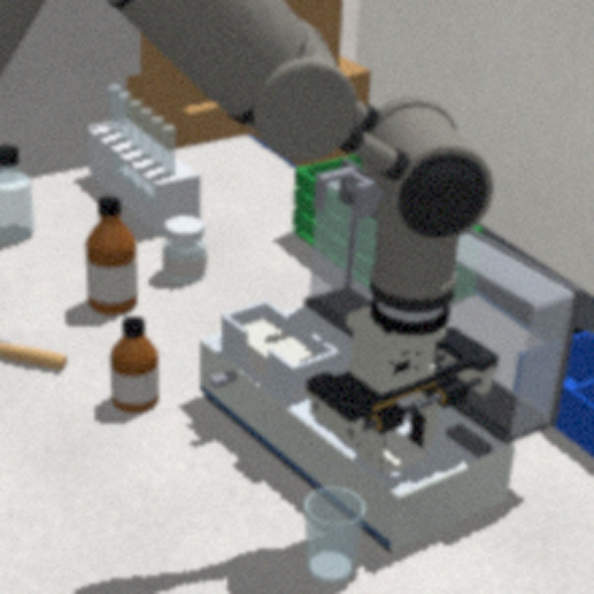

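The plate is out, the others have dropped in the magazine, and the hood is still upright. Releasing, lifting and backing off to check.

>>> arm_command:
  increments: [0.35,0,0,0,0,0.35,0,0,0,0,0.35,0,0,0,0,0.35,0,0,-8,0,0.35,0,0,-25,0,0.35,0,0,-55,0,0.35,0,0,-95,0,0.35,-10,0,-140,0,0.35,-30,0,-180,0,0.35,-55,0,-200,0,0.35,-55,0,-200,0,0.35,-55,0,-200,0]

```text
time: 18.82
tool_pos: [564.8, -182.7, 280.8]
tcp_rot: [-3.14, -0.001, 1.657]
contact_force: [-0.9, 0.0, 0.8]
grip_width: 59.9
```

```bash
python3 - <<'E'
from h import *
import cv2
p,R,o=pose();print(p.round(1),o["contact_force"].round(1))
a=imaging.capture("wrist");cv2.imwrite("pics/w7.png",cv2.convertScaleAbs(a,alpha=.9))
t=imaging.capture("top");s=imaging.capture("side")
for n,b in(("top",t),("side",s)):
    d=cv2.absdiff(cv2.imread(f"pics/{n}1.png"),b)
    boxes={"top":{"amber":(235,245,28,35),"beaker":(390,232,28,32),"tall":(130,208,44,40),"jar":(128,162,34,34),"mug":(486,222,54,44),"dish":(498,162,40,40),"spat":(140,280,70,64)},"side":{}}[n]
    for k,(x,y,w,h) in boxes.items():print(k,d[y:y+h,x:x+w].mean().round(1))
cv2.imwrite("pics/t7.png",t)
X=np.eye(4);X[:3,:3]=R;X[:3,3]=p
T=np.linalg.inv(X@np.array(C["wrist"]["hand_eye"]))
for q in([-76.5,15,126],[-23.5,15,126],[-76.5,141,126],[-75,-26,90],[-25,-26,90],[-75,-146,90],[-25,-146,90],[-50,138,110],[-50,18,110]):print(q,proj("wrist",f2w(q,*F),T).round(0))
E
```

```text
[ 564.8 -182.7  280.8] [-0.9  0.   0.8]
amber 18.6
beaker 22.5
tall 19.4
jar 27.7
mug 18.3
dish 27.5
spat 27.6
[-76.5, 15, 126] [[284. -52.]]
[-23.5, 15, 126] [[360. -52.]]
[-76.5, 141, 126] [[ 279. -293.]]
[-75, -26, 90] [[291.  28.]]
[-25, -26, 90] [[352.  28.]]
[-75, -146, 90] [[293. 177.]]
[-25, -146, 90] [[349. 177.]]
[-50, 138, 110] [[ 322. -260.]]
[-50, 18, 110] [[322. -47.]]
```

View pics/w7.png

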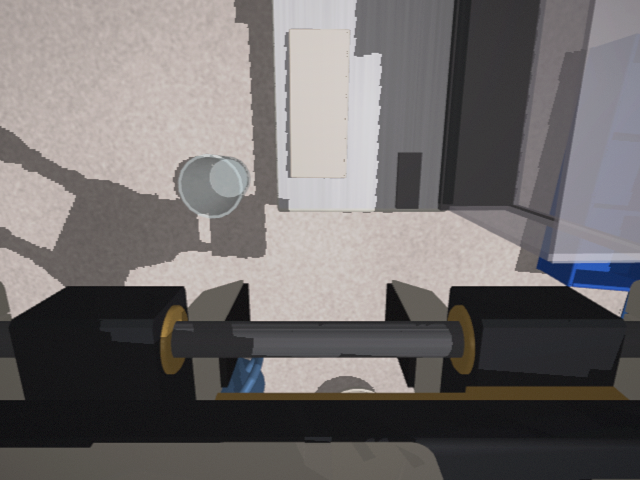

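The plate lies flat and square exactly where predicted, with corners at (289,28) and (347,177). That puts its centre at feeder y ≈ −86, clear of both the pad and the magazine. One last look, at the stack in the magazine.

>>> arm_command:
  increments: [0.35,0,0,-30,0,0.35,40,0,-40,0,0.35,80,0,-40,0,0.35,120,0,-40,0,0.35,145,0,-40,0,0.35,145,0,-40,0,0.35,145,0,-40,0]

```text
time: 19.85
tool_pos: [552.8, -39.2, 321.4]
tcp_rot: [-3.141, 0.0, 1.657]
contact_force: [-0.7, -0.7, -0.8]
grip_width: 59.6
```

```bash
python3 - <<'E'
from h import *
import cv2
p,R,o=pose();print(p.round(1),o["contact_force"].round(1))
a=imaging.capture("wrist");a=cv2.convertScaleAbs(a[:290,160:480],alpha=.9)
a=cv2.resize(a,None,fx=1.6,fy=1.6,interpolation=cv2.INTER_CUBIC)
t=cv2.imread("pics/t7.png")[130:350,120:560];t=cv2.resize(t,(512,256))
cv2.imwrite("pics/w8.png",np.hstack([a[:464,:400],np.vstack([t[:, :400],np.zeros((208,400,3),np.uint8)])]))
X=np.eye(4);X[:3,:3]=R;X[:3,3]=p
T=np.linalg.inv(X@np.array(C["wrist"]["hand_eye"]))
for q in([-75,18,110],[-25,138,110],[-76.5,15,126],[-23.5,141,126]):print(q,((proj("wrist",f2w(q,*F),T)-[160,0])*1.6).round(0))
A=cv2.imread("pics/top1.png",0);B=cv2.imread("pics/t7.png",0)
for k,(x,y,w,h) in {"amber":(235,245,28,35),"beaker":(390,232,28,32),"tall":(130,208,44,40),"jar":(128,162,34,34),"mug":(486,222,54,44),"dish":(498,162,40,40),"spat":(140,280,70,64)}.items():
    m=cv2.minMaxLoc(cv2.matchTemplate(B[y-10:y+h+10,x-10:x+w+10],A[y:y+h,x:x+w],cv2.TM_CCOEFF_NORMED));print(k,round(m[1],2),m[3][0]-10,m[3][1]-10)
E
```

```text
[552.8 -39.2 321.4] [-0.7 -0.7 -0.8]
[-75, 18, 110] [[214. 244.]]
[-25, 138, 110] [[304.  12.]]
[-76.5, 15, 126] [[209. 251.]]
[-23.5, 141, 126] [[310.  -5.]]
amber 0.94 0 0
beaker 0.31 -10 -7
tall 1.0 0 0
jar 1.0 0 0
mug 0.99 0 0
dish 0.72 0 0
spat 0.36 0 0
```

View pics/w8.png

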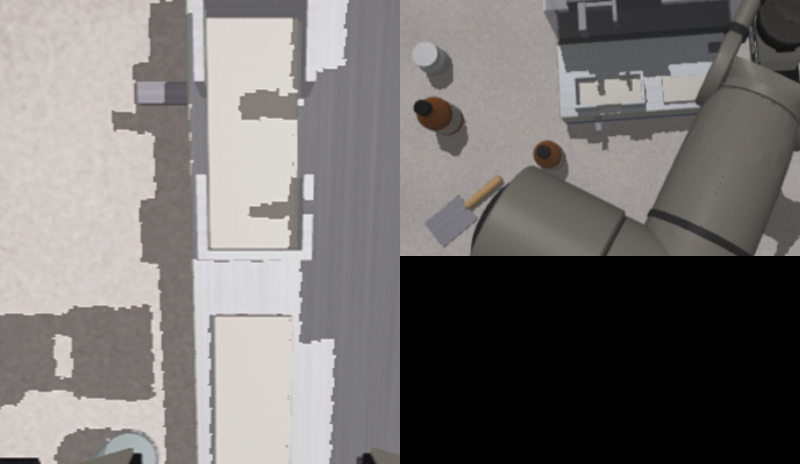

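The remaining stack sits square and level in the magazine, spanning rows 16–248 against a predicted 12–244, and plate1 is well clear of it. The visible bystanders match their starting views. In the top view the arm hides the beaker, but the side and wrist pictures show it standing in place. Handing in.

```bash
python3 -c "
from plant import ticket,sensors
print(sensors.get_obs()['contact_force'].round(1));print(ticket.close_job())"
```

```text
[-0.7  0.1 -0.6]
the job is handed in; nothing more can be done
None
```

I opened the hood to upright, pulled the bottom plate out onto the deck, and handed the job in at about 20 s of the 64 s allowed; no verdict was reported. With the tool only able to point down, I pinched the catch paddle, drew it about 16 mm to +y, and carried the hood up its arc to its stop. Then I gripped the bottom plate across its width, slid it 108 mm towards −y, let go and lifted clear.

My last checks:
- **Hood:** upright and staying there after release (tool reached the 1.6 rad position).
- **Bottom plate:** flat and square on the deck, centre at feeder y about −86 mm and x about −50 mm, clear of the magazine and the grey pad.
- **Other three plates:** only the top of the stack is visible; it looked level and within about 3 mm of the magazine's centre.
- **Robot:** contact force about 0, touching nothing.
- **Bystanders:** a comparison of top pictures from before and after showed zero shift for the amber bottle, tall bottle, jar and mug.
- **Checks that were weak or failed:** the comparison failed for the beaker because the arm hid it. It scored poorly for the spatula (0.36) and moderately for the dish (0.72), though both came out at zero shift. The beaker looked in place in the side and wrist pictures, and the spatula in the last top picture. I did not check the dish any other way, but the arm never worked near it.

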